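# Unclamp the drilled plate and top up the gauged pile

### The arm

A 6-joint arm with a two-finger parallel gripper is mounted at the origin on the work surface. World frame = base frame: x ahead of the robot, y to its left, z up, the work surface at z = 0. Lengths are in m, angles in rad, forces in N, time in s.
With the tool pointing down it reaches from about 0.3 to 0.775 m from the base axis. Payload 14.6 kg.
Tool frame: the origin (TCP) lies on the centre line of the jaws, within the pads' length; the fingertips stand 19 mm ahead of it and the grasp point (between the pads) is the TCP; z points along the fingers, y is the direction in which the jaws open and shut (so a half turn about z gives the same grasp; the last joint's range is limited). The gripper opens to 94 mm and grips with 3 to 60 N. Pads are 16 mm wide; open, the fingers measure 119 mm over their backs; the gripper's body (75 mm by 177 mm) begins 78 mm behind the grasp point.
Start: joints at [-0.067, 0.3, 1.521, -0, 1.321, -0.067], TCP at [0.55, -0, 0.187] pointing down, gripper open.
Joint ranges: [-3.03, 3.03], [-0.79, 2.21], [0.23, 2.52], [-1.04, 4.18], [0, 3.07], [-2.55, 2.55]. Speed limits (rad/s): [2.22, 2.22, 2.57, 3.14, 3.14, 3.14].

### API

Orientations are given as [roll, pitch, yaw] about the fixed x, y, z axes, in that order (R = Rz(yaw) Ry(pitch) Rx(roll)).
In Python, from station import ctrl gives the robot as it stands. The module is installed in compiled form; this text tells all that it offers.
- The arm moves only by the shell command python3 -m creep 'ROWS' [FORCE]. ROWS is a JSON object of lists of equal length, an entry for each row: "translation": the shift along the world's x, y, z in mm, a list of three; "yaw": the turn about the world's z in rad; "gripper": the closure in counts, from 0 (fully open) to 255 (shut). A call has 1 to 5 rows; each row is the pose to reach, as a shift and turn from the pose measured when the call began; what a row does not reach only later rows make up. A row lasts 1/12 s, in which the tool goes at most 41.7 mm and 7.16 degrees, less where a joint would pass 70% of its speed; a pose out of reach is approached as far as the arm can. A call with a gripper value outside its range is refused whole. The fingers move at their own pace and stop on an object; FORCE is the grip in N (left out, the last holds). Time passes only in rows, so rows that repeat a pose let the fingers close. It gives the time, the measured TCP pose, the force and the opening at its end, in the units of the state.
- ctrl.get_obs(): the state, without advancing time (a new reading comes with each control period).
- ctrl.camera(name): name is "scene" or "side" or "wrist"; returns a dict with "pixels" (480x640x3 uint8, red, green, blue), "depth" (480x640 float32, m along the optical axis (not along the pixel's ray), 0 where there is no reading), "fx", "fy", "cx", "cy" (pixels), "R" (3x3) and "t" (3): a world point X has camera coordinates R X + t; the wrist camera has in their place "tool_from_camera" (4x4, takes a point from camera to tool coordinates, whose origin is the TCP and whose axes are the flange's). Camera axes: x right, y down, z forward; pixel columns grow to the right and rows downward; lengths in m; the calibration is good to about 2 mm. A picture is of the moment at which its call begins: read the wrist's pose just before it.
- ctrl.hand_in(): hands the job in, once; it reports no verdict.
The state is a dict: "time_s": time; "qpos": joint angles; "joint_vel": joint speeds; "tau": joint torques, N m; "ee_pos": TCP position; "eef_rot": TCP orientation; "force": force on the tool from outside, world axes, zero at the start; "moment": the same for the moment, N m; "grip_width": finger opening in m.
Only numpy, scipy, OpenCV 4.12 (cv2) and the standard library are available. Lean on these libraries where they do the work, as an engineer would, in place of code of your own. Each camera call takes 0.05 s, during which the arm holds its last target. There are 200 camera calls.

### The job

Flip the toggle clamp's arm up and over past centre so that it stays open by itself, and only then lift the freed aluminium plate out of the drilling fixture. Lay it, without dropping it, squarely on top of the pile that lacks just one plate, edges lined up, so that this pile's top comes level with its gauge post. Leave the clamp open, and the other plates and everything else on the bench where they are.

Things in the scene. Friction and masses are not known exactly. Their poses are not given: they have to be found in the camera images.
- clamp_arm (a joint): toggle clamp arm on a fixed level hinge; 0 = clamped (arm level, rubber foot on the plate), grows as it swings up; 1.57 = upright; stop at 2.0 = fully open, leaning away from the plate. Light hinge, no spring, 0.2 kg arm: past about 1.7 it tips over by its own weight and rests at 2.0; let go before that it falls shut
- clamp_handle (a point): centre of the black round T-bar at the arm's free end: 14 mm thick, 96 mm long, parallel to the hinge, 105 mm from its axis; the 12 mm wide arm meets its middle, leaving 42 mm free bar each side. Clamped, it is 95 mm above the table over the plate's middle, 38 mm clear of the plate; the foot hangs from the arm 60 mm from the hinge
- clamp_pivot (a point): on the hinge axis, mid-width between the clamp's side cheeks (33 mm wide over all), 95 mm above the table, 90 mm from the middle of the clamped plate
- fixture: fixed dark steel fixture; origin on the table under the middle of the clamped plate, x from the clamp towards and along the plate, z up; hinge axis parallel to its y at x = -90 mm; base 10 mm thick, 90 mm wide, x = -140 to +75 mm
- nest (a point): centre of the top of the fixture's rest (34 mm wide, 35 mm above the table), where the plate's underside lies, overhanging 8 mm on both long sides. 8 mm pins reach 6 mm above this: two at each end, and on each long side at 40 mm either way from the middle; between those the sides are free for fingers
- plate: the workpiece, at first clamped in the fixture with its long side along the fixture's x: bare aluminium plate 100 x 50 x 15 mm, 200 g, origin at the centre of its underside, x along its length, z up
- tray_1: one of two identical fixed grey trays, base 8 mm thick, 80 mm wide, x = -60 to +70 mm; origin on the table under the pile's centre; plates lie flat on it, centred, long side along its x. One tray starts with two plates, the other with one. A steel gauge post stands at the +x end
- tray_2: one of two identical fixed grey trays, base 8 mm thick, 80 mm wide, x = -60 to +70 mm; origin on the table under the pile's centre; plates lie flat on it, centred, long side along its x. One tray starts with two plates, the other with one. A steel gauge post stands at the +x end
- tray_1_mark (a point): top centre of the tray's gauge post (10 mm along the tray's x, 36 mm across, 7 mm clear of the plates), 62 mm from the tray's origin along x, 53 mm above the table: the full-pile mark, three plates high
- tray_2_mark (a point): top centre of the tray's gauge post (10 mm along the tray's x, 36 mm across, 7 mm clear of the plates), 62 mm from the tray's origin along x, 53 mm above the table: the full-pile mark, three plates high
- pile_a: plate lying in one of the piles: bare aluminium plate 100 x 50 x 15 mm, 200 g, origin at the centre of its underside, x along its length, z up
- pile_b: plate lying in one of the piles: bare aluminium plate 100 x 50 x 15 mm, 200 g, origin at the centre of its underside, x along its length, z up
- pile_c: plate lying in one of the piles: bare aluminium plate 100 x 50 x 15 mm, 200 g, origin at the centre of its underside, x along its length, z up
- screwdriver: bystander, not to be disturbed: screwdriver lying on the bench
- wrench: bystander, not to be disturbed: steel wrench lying on the bench
- tape_roll: bystander, not to be disturbed: ring-shaped roll, 80 mm across, 25 mm high
- oil_bottle: bystander, not to be disturbed: small white bottle, 52 mm across, 130 mm high
- bracket: bystander, not to be disturbed: small steel angle bracket, 45 x 30 x 44 mm
- offcut: bystander, not to be disturbed: aluminium U-profile offcut, 160 x 40 x 33 mm

How it is judged:
By the outcome, as a careful person would: the job done as asked, in the order asked, and still so for the second after the job is handed in, with the robot touching nothing.
It also fails if it takes over 51 s, if anything falls off the work surface, if the arm or the gripper's body presses on something with over 40 N, if the wrist force passes 120 N, or if a joint passes its speed limit or range.

## Working session

There is one attempt and no reset: what is moved stays moved. The work goes in short steps, Python scripts to look and compute and a shell command to move; the robot and the scene stay as the last step left them, time stands still between calls to the robot, and variables do not carry over. Pictures are saved under pics/ and viewed, about 8 in all and at most 12, crops included, and the job is handed in when it is done.

```bash
mkdir -p pics; cat > h.py <<'E'
from station import ctrl
import numpy as np, cv2
def shot(name,fn):
    c=ctrl.camera(name); cv2.imwrite(f'pics/{fn}.png',c['pixels'][:,:,::-1]); np.savez(f'pics/{fn}.npz',**c); return c
def world(c):
    d=np.asarray(c['depth']); v,u=np.mgrid[:480,:640]
    P=np.stack([(u-c['cx'])/c['fx']*d,(v-c['cy'])/c['fy']*d,d],-1)
    W=(P-np.asarray(c['t']))@np.asarray(c['R']); W[d==0]=np.nan; return W
E
python3 - <<'E'
from h import *
o=ctrl.get_obs();print(o)
for n in('scene','side'):
    c=shot(n,n+'0');print(n,c['R'],c['t'],c['fx'])
E
```

```text
{'time_s': 0.0, 'qpos': array([-6.65981199e-02,  3.00480752e-01,  1.52157387e+00, -1.09940313e-05,
        1.32069558e+00, -6.66294383e-02]), 'joint_vel': array([ 0.00027195, -0.00043413,  0.00199688, -0.00051988, -0.00132777,
       -0.00071962]), 'tau': array([-1.53750298e-03, -5.31805658e+01, -3.52735734e+01,  7.07558286e-02,
        2.43994006e-02, -4.79655944e-05]), 'ee_pos': array([5.49719093e-01, 1.37474132e-05, 1.86184098e-01]), 'eef_rot': array([-3.14043696e+00, -6.64446285e-05,  1.57083033e+00]), 'force': array([-0.00671604,  0.57762524, -0.0603002 ]), 'moment': array([-0.01034826,  0.01828889,  0.03926804]), 'grip_width': 0.09398033834949368}
scene [[ 0.58332329  0.81223824  0.0017288 ]
 [ 0.63565726 -0.45518144 -0.62349796]
 [-0.50564197  0.36479981 -0.78182306]] [-0.31513401 -0.32155926  1.53982231] 555.0847308163285
side [[ 0.96244672 -0.27042951  0.02375294]
 [-0.11874054 -0.49804059 -0.8589856 ]
 [ 0.24412498  0.82390743 -0.51144848]] [-0.55628068  0.10696391  1.26072961] 577.5295483870574
```

View pics/scene0.png

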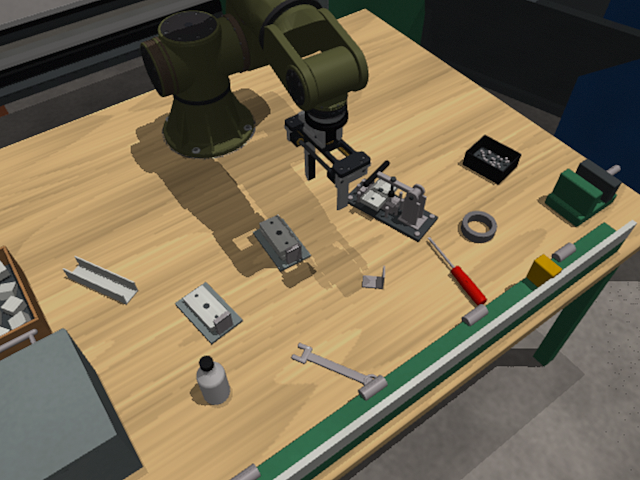

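View pics/side0.png

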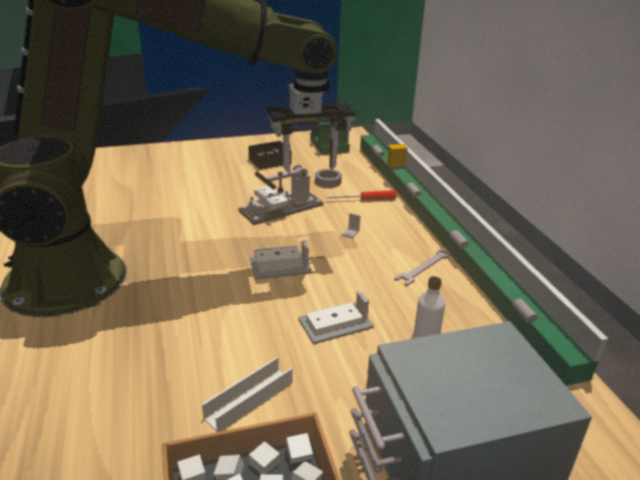

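Scene: fixture with clamp at about (393,203), hinge to the lower right and handle at (377,172); trays at (283,240) and (208,308). I'll rectify this to a top-down height map.

```bash
python3 - <<'E'
from h import *
x0,y0,x1,y1=0.3,-0.4,0.8,0.45
S=800
n=(int((x1-x0)*S),int((y1-y0)*S))
for nm in('scene0','side0'):
    c=dict(np.load(f'pics/{nm}.npz'));W=world(c)
    for uv in ([(377,172),(412,215),(283,240),(208,308),(300,250),(238,312)] if nm=='scene0' else [(280,262),(335,318),(268,180),(300,185)]):
        print(nm,uv,W[uv[1],uv[0]].round(3))
    m=np.isfinite(W[...,2])&(W[...,2]>0.004)&(W[...,2]<0.13)&(W[...,0]>x0)&(W[...,0]<x1)&(W[...,1]>y0)&(W[...,1]<y1)
    H=np.zeros((n[1],n[0],3),np.uint8)
    P=W[m];o=np.argsort(P[:,2]);P=P[o];col=c['pixels'][m][o]
    hc=cv2.applyColorMap((P[:,2]/0.13*255).astype(np.uint8)[:,None],cv2.COLORMAP_JET)[:,0]
    for p,k in zip(P,hc):
        cv2.circle(H,(int((p[0]-x0)*S),int((y1-p[1])*S)),1,k.tolist(),-1)
    cv2.imwrite(f'pics/{nm}_top.png',H)
a=np.hstack([cv2.imread('pics/scene0_top.png'),cv2.imread('pics/side0_top.png')])
cv2.imwrite('pics/top.png',cv2.resize(a,None,fx=.88,fy=.88));print(a.shape)
E
```

```text
scene0 (377, 172) [0.489 0.19  0.103]
scene0 (412, 215) [0.599 0.21  0.041]
scene0 (283, 240) [ 0.486 -0.071  0.038]
scene0 (208, 308) [ 0.536 -0.289  0.023]
scene0 (300, 250) [ 0.53  -0.055  0.037]
scene0 (238, 312) [ 0.566 -0.239 -0.001]
side0 (280, 262) [ 0.461 -0.092  0.03 ]
side0 (335, 318) [ 0.526 -0.297  0.022]
side0 (268, 180) [0.489 0.177 0.101]
side0 (300, 185) [0.58  0.202 0.065]
(680, 800, 3)
```

View pics/top.png

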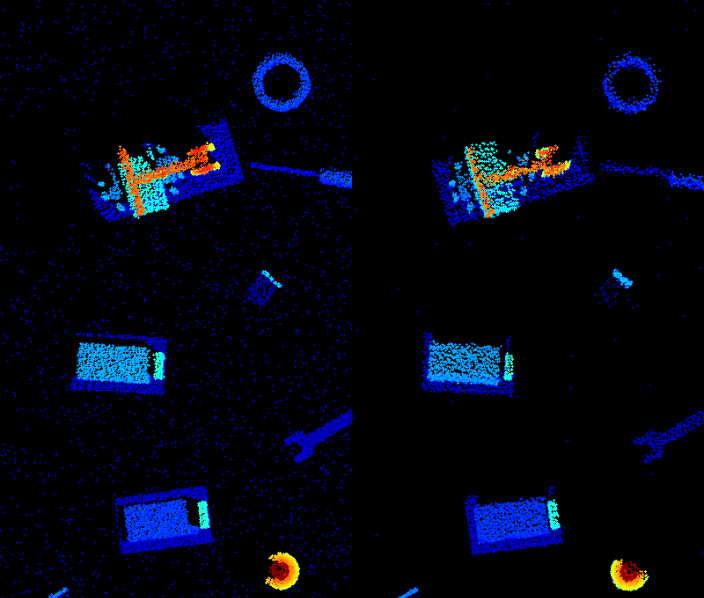

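The top view shows the two-plate tray (near 0.48, -0.075, surface about 38 mm) and the one-plate tray (near 0.53, -0.29, about 23 mm). The target is the first one. Next I'll fit poses from the depth clouds.

```bash
cat > fit.py <<'E'
from h import *
from scipy.optimize import least_squares
def cloud(fs): return np.vstack([world(dict(np.load(f'pics/{f}.npz'))).reshape(-1,3) for f in fs])
def rect(P,guess,L,Wd):
    # best-fit pose: L x Wd rectangle, count of points inside with soft edges maximised via symmetric extents
    r=cv2.minAreaRect((P[:,:2]*1000).astype(np.float32)); return r
def near(C,c,r): return C[np.isfinite(C[:,2])&(np.hypot(C[:,0]-c[0],C[:,1]-c[1])<r)]
def pca(P):
    m=P[:,:2].mean(0);w,v=np.linalg.eigh(np.cov(P[:,:2].T));a=np.arctan2(v[1,1],v[0,1]);return m,a,np.sqrt(w)
def report(fs):
    C=cloud(fs)
    for nm,c,lo,hi in(('pile2',(.48,-.075),.031,.045),('pile1',(.53,-.29),.017,.029)):
        P=near(C,c,.1);T=P[(P[:,2]>lo)&(P[:,2]<hi)];Q=P[(P[:,2]>.048)&(P[:,2]<.06)]
        # keep the main blob
        T=T[np.hypot(*(T[:,:2]-np.median(T[:,:2],0)).T)<.062]
        m,a,s=pca(T);print(nm,'top',m.round(4),'z',np.median(T[:,2]).round(4),'ang',a.round(3),s.round(4),'rect',rect(T,0,0,0),'post',np.median(Q,0).round(4),len(Q), 'z',Q[:,2].mean())
    P=near(C,(.52,.2),.14)
    B=P[(P[:,2]>.006)&(P[:,2]<.014)];print('base',rect(B,0,0,0))
    A=P[(P[:,2]>.085)&(P[:,2]<.115)]
    bar=A[np.hypot(A[:,0]-.489,A[:,1]-.19)<.055];r=cv2.minAreaRect((bar[:,:2]*1000).astype(np.float32));print('bar',r,'mean',bar.mean(0),'n',len(bar))
E
python3 - <<'E'
from fit import *
for f in (['scene0'],['side0']): print(f);report(f)
print(ctrl.camera('wrist')['tool_from_camera'])
E
```

```text
['scene0']
pile2 top [ 0.4628 -0.0675] z 0.0379 ang 3.032 [0.015  0.0296] rect ((469.11248779296875, -66.34611511230469), (51.27214431762695, 118.10179138183594), 86.55457305908203) post [ 0.5262 -0.0702  0.0525] 81 z 0.05242042709000103
pile1 top [ 0.5255 -0.291 ] z 0.0232 ang -3.099 [0.0148 0.0269] rect ((532.68115234375, -288.513671875), (109.0744400024414, 50.825355529785156), 7.163170337677002) post [ 0.5897 -0.2817  0.0529] 106 z 0.052785358065201404
base ((552.3193969726562, 162.72723388671875), (229.23768615722656, 187.8135986328125), 17.84266471862793)
bar ((491.92633056640625, 189.509033203125), (80.01972961425781, 78.90790557861328), 67.09192657470703) mean [0.50170587 0.19379144 0.09980155] n 344
['side0']
pile2 top [ 0.461  -0.0694] z 0.0369 ang 3.053 [0.016  0.0306] rect ((466.06427001953125, -66.33389282226562), (58.00522232055664, 114.0759048461914), 86.86909484863281) post [ 0.5226 -0.0742  0.0527] 47 z 0.05235998803604493
pile1 top [ 0.5286 -0.2911] z 0.0223 ang -3.016 [0.0153 0.0316] rect ((531.722900390625, -287.5173034667969), (112.32719421386719, 55.36286163330078), 7.734529972076416) post [ 0.5864 -0.282   0.0521] 77 z 0.051924193250962654
base ((537.2418823242188, 203.29510498046875), (233.43853759765625, 97.40340423583984), 15.595646858215332)
bar ((486.30303955078125, 196.3515625), (82.86100769042969, 80.17389678955078), 55.322513580322266) mean [0.49857357 0.19245742 0.09752579] n 252
[[-7.25880627e-04 -9.69623560e-01 -2.44600951e-01  7.14161912e-02]
 [ 9.99999533e-01 -8.59757011e-04  4.40555790e-04  1.12010588e-03]
 [-6.37470656e-04 -2.44600517e-01  9.69623731e-01 -1.98516523e-01]
 [ 0.00000000e+00  0.00000000e+00  0.00000000e+00  1.00000000e+00]]
```

```bash
python3 -m creep '{"translation":[[0,40,20],[0,80,35],[0,120,35],[0,155,35],[0,162,35]],"yaw":[0.1,0.2,0.28,0.28,0.28],"gripper":[0,0,0,0,0]}'
python3 -m creep '{"translation":[[0,0,0],[0,0,0]],"yaw":[0,0],"gripper":[0,0]}'
cat >> h.py <<'E'
from scipy.spatial.transform import Rotation as Ro
def wshot(fn):
    o=ctrl.get_obs(); c=dict(ctrl.camera('wrist'))
    T=np.eye(4);T[:3,:3]=Ro.from_euler('xyz',o['eef_rot']).as_matrix();T[:3,3]=o['ee_pos']
    M=np.linalg.inv(T@np.asarray(c['tool_from_camera'])); c['R'],c['t']=M[:3,:3],M[:3,3]
    cv2.imwrite(f'pics/{fn}.png',c['pixels'][:,:,::-1]); np.savez(f'pics/{fn}.npz',**c); return c
def proj(c,X):
    p=np.atleast_2d(X)@c['R'].T+c['t']; return np.c_[c['fx']*p[:,0]/p[:,2]+c['cx'],c['fy']*p[:,1]/p[:,2]+c['cy']]
E
python3 - <<'E'
from h import *
c=wshot('w1');print(ctrl.get_obs()['ee_pos'],ctrl.get_obs()['eef_rot'],c['fx'])
E
```

```text
time_s: 0.57
ee_pos: [0.5491, 0.1667, 0.2212]
eef_rot: [-3.141, -0.001, 1.855]
force: [1.3, -0.6, -1.1]
grip_width: 0.0941
time_s: 0.73
ee_pos: [0.5489, 0.1669, 0.2208]
eef_rot: [-3.14, -0.001, 1.856]
force: [-0.0, -0.5, 0.4]
grip_width: 0.0937
[0.54907763 0.16600671 0.22095017] [-3.14021700e+00 -6.83216535e-04  1.85468993e+00] 374.4815743050828
```

View pics/w1.png

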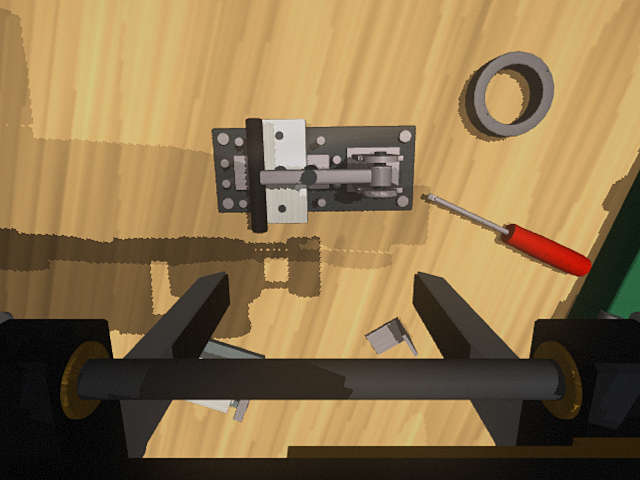

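Wrist view: base corners near (213,128), (414,125), (412,210) and (217,213), T-bar from (247,118) to (268,232), pivot near (381,175). I'll fit the fixture pose to the depth cloud and check it against these pixels.

```bash
python3 - <<'E'
from h import *
c=dict(np.load('pics/w1.npz'));W=world(c)
uv=np.array([[213,128],[414,125],[412,210],[217,213]],float)
def atz(uv,z):
    r=np.c_[(uv[:,0]-c['cx'])/c['fx'],(uv[:,1]-c['cy'])/c['fy'],np.ones(len(uv))]@c['R']
    o=-c['R'].T@c['t'];return o+r*((z-o[2])/r[:,2])[:,None]
K=atz(uv,.010);print('corners',K.round(4).tolist(),np.linalg.norm(np.diff(K,axis=0),axis=1))
reg=np.zeros((480,640),bool);reg[105:245,195:430]=1
def blob(lo,hi):
    m=(reg&(W[...,2]>lo)&(W[...,2]<hi)).astype(np.uint8)
    n,l,s,_=cv2.connectedComponentsWithStats(cv2.medianBlur(m*255,3));k=1+np.argmax(s[1:,4]);return W[l==k]
for nm,lo,hi in(('base',.005,.016),('plate',.044,.056),('armbar',.085,.11)):
    P=blob(lo,hi);r=cv2.minAreaRect((P[:,:2]*1000).astype(np.float32));print(nm,len(P),np.median(P[:,2]),r)
from scipy.optimize import least_squares
# fit pose to base corners (fixture frame -> world)
F=np.array([[75,45],[-140,45],[-140,-45],[75,-45]])/1000
F=np.array([[75,-45],[-140,-45],[-140,45],[75,45]])/1000
f=lambda p:(np.c_[np.cos(p[2])*F[:,0]-np.sin(p[2])*F[:,1]+p[0],np.sin(p[2])*F[:,0]+np.cos(p[2])*F[:,1]+p[1]]-K[:,:2]).ravel()
s=least_squares(f,[.5,.19,3.42]);print(s.x,(s.fun*1000).round(1))
x,y,a=s.x;R=np.array([[np.cos(a),-np.sin(a)],[np.sin(a),np.cos(a)]])
def w(fx,fy,z): return np.r_[R@[fx,fy]+[x,y],z]
for n,q in dict(handle=(.015,0,.095),barA=(.015,-.048,.102),barB=(.015,.048,.102),pl1=(-.05,-.025,.05),pl2=(-.05,.025,.05),piv=(-.09,0,.095)).items(): print(n,w(*q).round(4),proj(c,w(*q)).round(0))
E
```

```text
corners [[0.4165, 0.2211, 0.01], [0.6177, 0.2831, 0.01], [0.6461, 0.1977, 0.01], [0.44, 0.134, 0.01]] [0.2105536  0.0899266  0.21571469]
base 6022 nan ((577.4304809570312, 223.59619140625), (116.18921661376953, 89.13475036621094), 17.559202194213867)
plate 2149 nan ((nan, nan), (0.0, 0.0), 0.0)
armbar 4576 nan ((546.9373779296875, 214.1249237060547), (144.8809814453125, 94.72940826416016), 17.560773849487305)
[0.49899529 0.19944151 3.43981782] [-2.4 -0.7  1.9  0.5 -0.  -0.2  0.6  0.4]
handle [0.4847 0.195  0.095 ] [[257. 177.]]
barA [0.4706 0.2409 0.102 ] [[252. 118.]]
barB [0.4988 0.1492 0.102 ] [[258. 234.]]
pl1 [0.5394 0.238  0.05  ] [[331. 146.]]
pl2 [0.5541 0.1902 0.05  ] [[331. 198.]]
piv [0.585  0.2259 0.095 ] [[379. 175.]]
```

```bash
python3 - <<'E'
from h import *
c=dict(np.load('pics/w1.npz'));W=world(c)
im=cv2.imread('pics/w1.png')[100:250,200:430];a=cv2.resize(im,None,fx=3.4,fy=3.4,interpolation=cv2.INTER_CUBIC)
cv2.imwrite('pics/w1c.png',a)
for u in (235,241,258,275,295,304,312,318,325,335): print(u,[round(float(np.nanmedian(W[v-1:v+2,u-1:u+2,2]))*1000) if np.isfinite(W[v-1:v+2,u-1:u+2,2]).any() else None for v in range(115,235,6)])
E
```

```text
235 [1, 1, 1, 10, 25, 10, 11, 36, 36, 36, 36, 35, 34, 10, 11, 11, 11, 1, 0, 0]
241 [1, 1, 2, 10, 41, 39, 10, 36, 36, 35, 36, 36, 35, 11, 11, 41, 10, 1, 1, 0]
258 [0, 100, 101, 101, 101, 101, 101, 102, 102, 101, 102, 102, 103, 103, 102, 102, 102, 102, 103, 102]
275 [0, 51, 51, 50, 51, 50, 51, 50, 51, 52, 102, 101, 50, 50, 51, 50, 51, 51, 50, 0]
295 [0, 51, 50, 50, 51, 51, 51, 51, 51, 51, 102, 102, 50, 51, 50, 50, 50, 50, 1, 0]
304 [1, 50, 50, 50, 50, 51, 50, 50, 50, 60, 108, 108, 50, 50, 51, 50, 50, 50, 2, 1]
312 [1, 0, 10, 11, 11, 10, 10, 36, 36, 92, 108, 107, 35, 11, 11, 11, 10, 0, 1, 1]
318 [1, 1, 10, 11, 42, 11, 10, 35, 36, 94, 101, 102, 36, 10, 31, 11, 9, 0, 0, 1]
325 [0, 1, 10, 11, 10, 11, 11, 35, 36, 94, 101, 102, 36, 11, 11, 11, 10, 0, 0, 1]
335 [1, 0, 10, 10, 11, 11, 11, 42, 40, 97, 102, 102, 41, 10, 11, 11, 8, 1, 1, 1]
```

View pics/w1c.png

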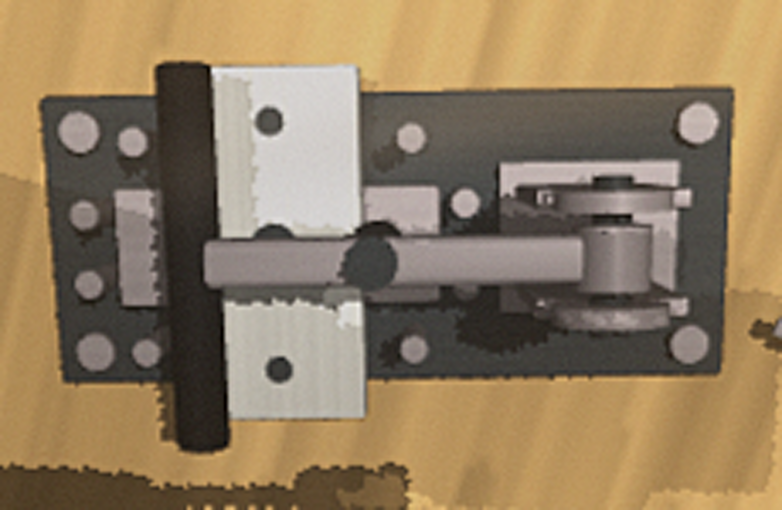

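The plate actually lies **across** the fixture, with its long side along fixture y. The depth shows z≈50 mm over about 100 mm in y and 50 mm in x, which contradicts the task text. So I'll plan the grasp from what I see. I start with the handle: grip the T-bar about 27 mm off its middle, on the +y side.

```bash
python3 -m creep '{"translation":[[-38,3,0],[-54,4,-30],[-54,4,-70],[-54,4,-105],[-54,4,-126]],"yaw":[0.02,0.02,0.02,0.02,0.02],"gripper":[125,125,125,125,125]}' 15
python3 -m creep '{"translation":[[0,0,0],[0,0,0]],"yaw":[0,0],"gripper":[125,125]}'
python3 - <<'E'
from h import *
c=wshot('w2');print(ctrl.get_obs()['ee_pos'],ctrl.get_obs()['grip_width'])
E
```

```text
time_s: 1.2
ee_pos: [0.4937, 0.1682, 0.0919]
eef_rot: [-3.137, -0.001, 1.873]
force: [0.7, -0.3, 0.0]
grip_width: 0.0644
time_s: 1.37
ee_pos: [0.4935, 0.1668, 0.0915]
eef_rot: [-3.135, -0.001, 1.871]
force: [-0.1, 0.0, 0.4]
grip_width: 0.0513
[0.49431695 0.16725998 0.09282903] 0.04870365103381999
```

View pics/w2.png

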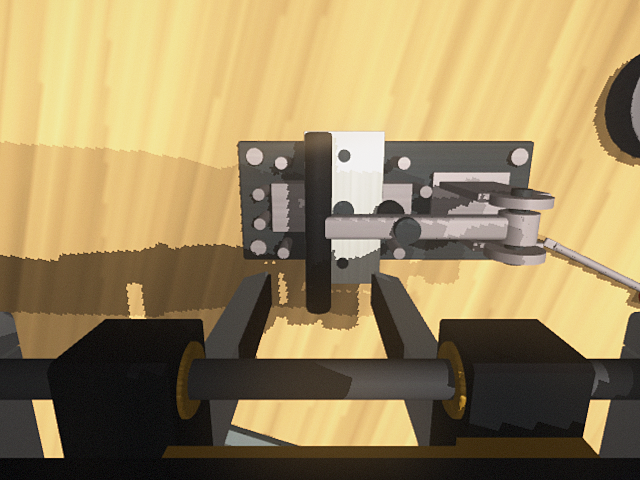

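Wrist view: the bar at (318,220) is centred between the fingertips (270 and 372), and its free end (row 313) reaches in between them. Closing.

```bash
python3 -m creep '{"translation":[[0,0,1],[0,0,2],[0,0,2],[0,0,2],[0,0,2]],"yaw":[0,0,0,0,0],"gripper":[255,255,255,255,255]}' 20
python3 -m creep '{"translation":[[0,0,0],[0,0,0],[0,0,0]],"yaw":[0,0,0],"gripper":[255,255,255]}'
python3 - <<'E'
import numpy as np
# arc displacement in world mm from theta0=0
a=1.872+np.pi/2
for th in np.arange(0,1.96,.175): 
    d=105*(np.cos(th)-1); print(round(th,2),np.round([d*np.cos(a),d*np.sin(a),105*np.sin(th)],0))
E
```

```text
time_s: 1.83
ee_pos: [0.4945, 0.1673, 0.0953]
eef_rot: [-3.138, -0.001, 1.871]
force: [-0.0, 0.4, -0.4]
grip_width: 0.0183
time_s: 2.08
ee_pos: [0.4945, 0.1674, 0.0953]
eef_rot: [-3.138, -0.001, 1.871]
force: [0.5, 0.7, -0.3]
grip_width: 0.001
0.0 [-0. -0.  0.]
0.18 [ 2.  0. 18.]
0.35 [ 6.  2. 36.]
0.52 [14.  4. 53.]
0.7 [24.  7. 68.]
0.88 [36. 11. 81.]
1.05 [50. 16. 91.]
1.22 [66. 21. 99.]
1.4 [ 83.  26. 103.]
1.58 [101.  31. 105.]
1.75 [118.  37. 103.]
1.92 [135.  42.  98.]
```

The width reads 1 mm, so the fingers missed the bar. I'll measure where the bar lies relative to the tool in w2.

```bash
python3 - <<'E'
from h import *
c=wshot('w3');o=ctrl.get_obs()
for f in('w2','w3'):
    c=dict(np.load(f'pics/{f}.npz'));W=world(c)
    m=(W[...,2]>.09)&(W[...,2]<.115);m[:, :280]=0;m[:,340:]=0;m[330:]=0;m[:120]=0
    Tr=Ro.from_euler('xyz',o['eef_rot']).as_matrix();tc=np.array([.4943,.1673,.0928]) if f=='w2' else o['ee_pos']
    L=(W[m]-tc)@Tr*1000
    ok=np.isfinite(L[:,0]);L=L[ok];vv,uu=np.nonzero(m);vv=vv[ok];uu=uu[ok]
    for r in range(125,330,12):
        k=(vv>=r)&(vv<r+12)
        if k.any():print(f,r,uu[k].min(),uu[k].max(),L[k].min(0).round(),L[k].max(0).round(),np.median(L[k],0).round())
E
```

```text
w2 125 304 331 [ 75.  -8. -11.] [77.  6. -2.] [76. -1. -8.]
w2 137 304 331 [ 70.  -8. -12.] [75.  6. -2.] [72. -1. -9.]
w2 149 304 331 [ 64.  -8. -11.] [69.  6. -3.] [67. -1. -9.]
w2 161 304 331 [ 58.  -8. -11.] [64.  6. -2.] [61. -1. -8.]
w2 173 304 331 [ 52.  -8. -11.] [58.  6. -2.] [55. -1. -9.]
w2 185 305 331 [ 45.  -8. -11.] [52.  6. -2.] [49. -1. -9.]
w2 197 305 331 [ 39.  -8. -11.] [46.  6. -2.] [43. -1. -9.]
w2 209 305 339 [ 33.  -8. -11.] [40. 10.  2.] [36.  0. -8.]
w2 221 305 339 [ 26.  -8. -11.] [34. 10. -3.] [30.  1. -9.]
w2 233 305 339 [ 20.  -8. -11.] [27. 10. -3.] [24.  0. -9.]
w2 245 305 330 [ 13.  -8. -11.] [21.  5. -2.] [17. -2. -9.]
w2 257 305 330 [  6.  -8. -12.] [15.  5. -2.] [11. -1. -9.]
w2 269 305 330 [ -0.  -8. -11.] [ 8.  5. -1.] [ 4. -1. -9.]
w2 281 306 330 [ -7.  -8. -11.] [ 1.  6. -3.] [-2. -1. -9.]
w2 293 306 330 [-15.  -8. -11.] [-5.  6. -2.] [-9. -1. -9.]
w2 305 306 330 [-19.  -8. -11.] [-12.   6.  -2.] [-15.  -1.  -9.]
w3 125 303 328 [76. -8. -8.] [77.  5.  0.] [76. -1. -5.]
w3 137 302 329 [70. -8. -9.] [75.  6.  0.] [72. -1. -6.]
w3 149 302 329 [64. -8. -8.] [69.  6.  1.] [67. -1. -6.]
w3 161 303 329 [58. -8. -9.] [64.  6.  1.] [61. -1. -6.]
w3 173 303 328 [52. -8. -9.] [58.  5. -1.] [55. -1. -6.]
w3 185 303 328 [45. -8. -9.] [52.  5. -1.] [49. -2. -6.]
w3 197 303 328 [39. -8. -9.] [46.  5. -1.] [42. -1. -6.]
w3 209 303 339 [32. -8. -9.] [40. 11.  3.] [36.  0. -6.]
w3 221 303 339 [26. -8. -9.] [33. 11. -1.] [30.  1. -6.]
w3 233 303 339 [19. -8. -9.] [27. 11.  0.] [24. -0. -6.]
w3 245 303 328 [12. -8. -8.] [20.  5.  1.] [17. -1. -6.]
w3 257 304 328 [ 5. -8. -9.] [14.  5. -0.] [10. -1. -6.]
w3 269 304 328 [  1.  -8. -20.] [ 8.  5. -0.] [ 5. -0. -6.]
w3 281 320 321 [-7.  1. -8.] [-0.  1. -5.] [-3.  1. -7.]
w3 293 320 321 [-14.   1.  -8.] [-7.  1. -5.] [-11.   1.  -6.]
w3 305 320 321 [-18.   1.  -8.] [-14.   1.  -6.] [-16.   1.  -7.]
```

View pics/w3.png

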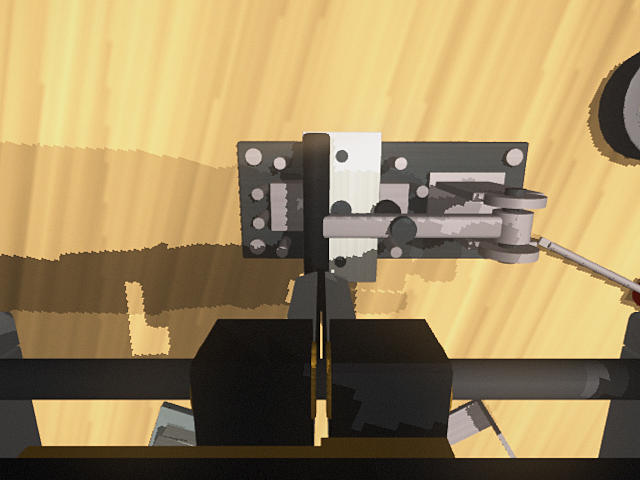

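```bash
python3 - <<'E'
from h import *
o=ctrl.get_obs();c=dict(np.load('pics/w3.npz'));W=world(c);Tr=Ro.from_euler('xyz',o['eef_rot']).as_matrix();tc=o['ee_pos']
for q in [(8,8,19),(8,8,0),(8,8,-10),(-8,8,19),(8,8,-40)]: print(q,proj(c,tc+Tr@(np.array(q)/1000)).round())
for u in (296,300,312,335,345):
    print(u,[((W[v,u]-tc)@Tr*1000).round(0).tolist() for v in range(262,330,6)])
E
```

```text
(8, 8, 19) [[332. 253.]]
(8, 8, 0) [[333. 263.]]
(8, 8, -10) [[333. 269.]]
(-8, 8, 19) [[332. 278.]]
(8, 8, -40) [[336. 290.]]
296 [[-21.0, -19.0, 95.0], [-27.0, -19.0, 95.0], [-32.0, -19.0, 94.0], [9.0, -10.0, -31.0], [10.0, -10.0, -40.0], [10.0, -9.0, -47.0], [9.0, -9.0, -53.0], [9.0, -9.0, -59.0], [10.0, -8.0, -65.0], [9.0, -8.0, -70.0], [33.0, -4.0, -123.0], [34.0, -4.0, -126.0]]
300 [[-21.0, -16.0, 95.0], [-26.0, -16.0, 94.0], [-32.0, -16.0, 94.0], [10.0, -8.0, -32.0], [10.0, -8.0, -40.0], [9.0, -8.0, -46.0], [10.0, -7.0, -53.0], [10.0, -7.0, -59.0], [10.0, -7.0, -65.0], [9.0, -7.0, -69.0], [34.0, -3.0, -123.0], [33.0, -3.0, -126.0]]
312 [[11.0, -3.0, -7.0], [7.0, -3.0, -7.0], [10.0, -3.0, -24.0], [10.0, -3.0, -32.0], [9.0, -3.0, -39.0], [10.0, -3.0, -47.0], [10.0, -2.0, -53.0], [10.0, -2.0, -59.0], [9.0, -2.0, -65.0], [10.0, -2.0, -71.0], [33.0, -1.0, -122.0], [32.0, -1.0, -123.0]]
335 [[-5.0, 11.0, 44.0], [-10.0, 11.0, 44.0], [10.0, 8.0, -23.0], [10.0, 8.0, -32.0], [10.0, 8.0, -39.0], [10.0, 7.0, -47.0], [10.0, 7.0, -54.0], [10.0, 7.0, -60.0], [9.0, 7.0, -65.0], [10.0, 7.0, -70.0], [34.0, 4.0, -124.0], [33.0, 4.0, -126.0]]
345 [[-6.0, 18.0, 45.0], [-10.0, 18.0, 44.0], [-14.0, 18.0, 45.0], [10.0, 13.0, -32.0], [10.0, 12.0, -40.0], [10.0, 12.0, -47.0], [10.0, 11.0, -53.0], [9.0, 11.0, -59.0], [10.0, 11.0, -65.0], [10.0, 10.0, -70.0], [34.0, 6.0, -124.0], [33.0, 6.0, -126.0]]
```

The depth shows the real fingertips end at tool z≈-20 mm rather than +19, and the gripper body at -123 agrees. So the true grasp point is about 39 mm behind the reported TCP, and the fingers closed above the bar. From here I add that 39 mm offset. Open, go down 39 mm and close again.

```bash
python3 -m creep '{"translation":[[0,0,0],[0,0,0],[0,0,0],[0,0,0],[0,0,0]],"yaw":[0,0,0,0,0],"gripper":[120,120,120,120,120]}' 20
python3 -m creep '{"translation":[[0,0,-13],[0,0,-26],[0,0,-39],[0,0,-39],[0,0,-39]],"yaw":[0,0,0,0,0],"gripper":[120,120,120,120,120]}'
python3 -m creep '{"translation":[[0,0,0],[0,0,0],[0,0,0],[0,0,0],[0,0,0]],"yaw":[0,0,0,0,0],"gripper":[255,255,255,255,255]}' 20
python3 -m creep '{"translation":[[0,0,0],[0,0,0]],"yaw":[0,0],"gripper":[255,255]}' 20
```

```text
time_s: 2.55
ee_pos: [0.4945, 0.1674, 0.0953]
eef_rot: [-3.138, -0.001, 1.871]
force: [0.3, -0.6, -0.0]
grip_width: 0.0302
time_s: 2.97
ee_pos: [0.4943, 0.1673, 0.0562]
eef_rot: [-3.137, -0.001, 1.871]
force: [1.1, 0.4, 0.1]
grip_width: 0.0499
time_s: 3.38
ee_pos: [0.4944, 0.1673, 0.0565]
eef_rot: [-3.138, -0.001, 1.871]
force: [0.7, -0.3, -0.0]
grip_width: 0.02
time_s: 3.55
ee_pos: [0.4918, 0.1665, 0.0561]
eef_rot: [-3.131, -0.001, 1.872]
force: [-18.7, -5.9, 12.0]
grip_width: 0.0135
```

Gripped at 13.5 mm. Now swing it along the arc.

```bash
python3 -m creep '{"translation":[[1,0,10],[2,0,18],[4,1,27],[6,2,36],[10,3,45]],"yaw":[0,0,0,0,0],"gripper":[255,255,255,255,255]}' 20
python3 - <<'E'
from h import *
c=shot('side','s1')
E
```

```text
time_s: 3.97
ee_pos: [0.5008, 0.1692, 0.1016]
eef_rot: [-3.128, -0.0, 1.872]
force: [-11.1, -1.7, 1.4]
grip_width: 0.0131
```

```bash
python3 -m creep '{"translation":[[8,3,15],[20,6,29],[33,10,41],[48,15,50],[65,20,56]],"yaw":[0,0,0,0,0],"gripper":[255,255,255,255,255]}' 20
python3 - <<'E'
from h import *
W=world(shot('side','s2'));m=(W[...,2]>.07)&(W[...,2]<.23)&(abs(W[...,0]-.55)<.12)&(abs(W[...,1]-.2)<.1)
im=cv2.imread('pics/s2.png');cv2.imwrite('pics/s2c.png',cv2.resize(im[60:260,190:420],None,fx=3,fy=3))
E
```

```text
time_s: 4.43
ee_pos: [0.5677, 0.1896, 0.1623]
eef_rot: [-3.132, 0.0, 1.872]
force: [-4.0, -0.9, 4.9]
grip_width: 0.0132
```

View pics/s2c.png

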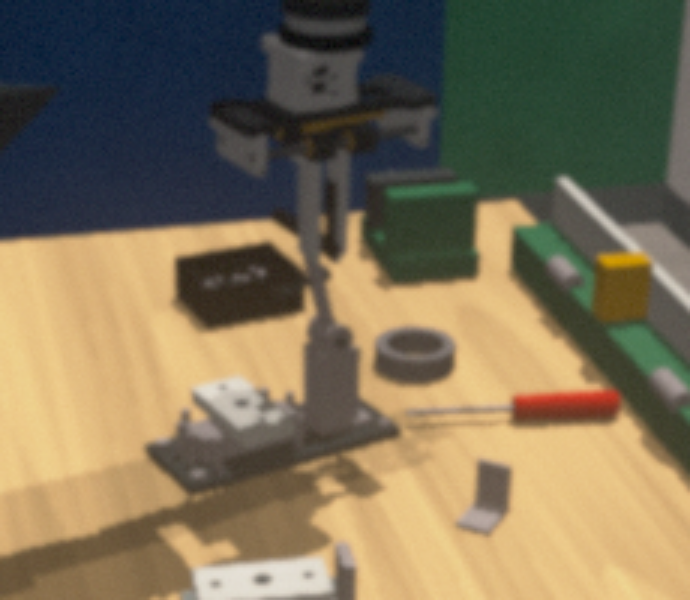

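The crop shows the arm nearly upright in the fingers, with the plate lying crosswise in the fixture. Continue past centre.

```bash
python3 -m creep '{"translation":[[18,6,0],[33,11,-1],[47,16,-4],[59,19,-8],[60,20,-8]],"yaw":[0,0,0,0,0],"gripper":[255,255,255,255,255]}' 20
python3 -m creep '{"translation":[[0,0,0],[0,0,0],[0,0,0],[0,0,0],[0,0,0]],"yaw":[0,0,0,0,0],"gripper":[120,120,120,120,120]}' 20
python3 -m creep '{"translation":[[0,0,15],[0,0,40],[0,0,80],[0,0,85],[0,0,85]],"yaw":[0,0,0,0,0],"gripper":[120,120,120,120,120]}' 20
python3 -m creep '{"translation":[[0,-40,0],[0,-80,0],[-30,-110,0],[-60,-110,0],[-60,-110,0]],"yaw":[0,0,0,0,0],"gripper":[0,0,0,0,0]}' 20
python3 - <<'E'
from h import *
shot('scene','c3');shot('side','s3');print(ctrl.get_obs()['ee_pos'])
wshot('w4')
a=cv2.imread('pics/s3.png')[100:250,200:350];b=cv2.imread('pics/c3.png')[120:270,320:470]
d=cv2.imread('pics/w4.png')
cv2.imwrite('pics/m3.png',np.hstack([cv2.resize(np.vstack([a,b]),(240,480)),d[:, :550]]))
E
```

```text
time_s: 4.9
ee_pos: [0.6322, 0.2099, 0.1546]
eef_rot: [-3.136, 0.001, 1.871]
force: [3.2, -7.0, -0.2]
grip_width: 0.0132
time_s: 5.32
ee_pos: [0.632, 0.21, 0.1549]
eef_rot: [-3.136, 0.001, 1.871]
force: [-0.4, 0.6, 0.2]
grip_width: 0.0431
time_s: 5.73
ee_pos: [0.6328, 0.2103, 0.2432]
eef_rot: [3.141, 0.001, 1.871]
force: [0.7, 0.6, -0.2]
grip_width: 0.0498
time_s: 6.15
ee_pos: [0.5686, 0.0988, 0.2416]
eef_rot: [-3.138, 0.0, 1.869]
force: [0.6, 0.3, 0.4]
grip_width: 0.0799
[0.57210708 0.10010322 0.24276397]
```

View pics/m3.png

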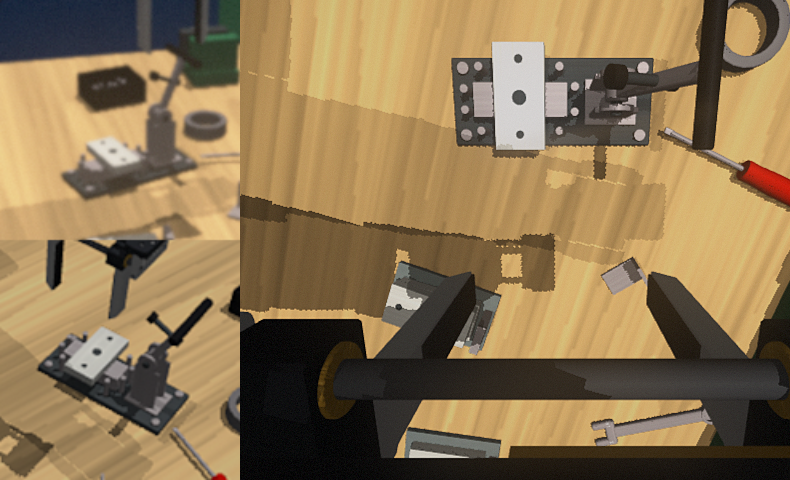

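The clamp rests open by itself. In w4 the plate is at (519,97), and the foot at (615,75) points towards it. I'll measure both in the fixture frame, because the gripper body could strike the foot.

```bash
python3 - <<'E'
from h import *
c=dict(np.load('pics/w4.npz'));W=world(c)
# w4 shown offset by 240 -> px u=279,v=97
reg=np.zeros((480,640),bool);reg[25:165,235:330]=1
m=(reg&(W[...,2]>.044)&(W[...,2]<.058)).astype(np.uint8)
n,l,s,_=cv2.connectedComponentsWithStats(m);k=1+np.argmax(s[1:,4]);P=W[l==k]
r=cv2.minAreaRect((P[:,:2]*1000).astype(np.float32));print('plate',r,len(P),np.median(P[:,2]))
# sub-edge: pca
w,v=np.linalg.eigh(np.cov(P[:,:2].T));print(P.mean(0).round(4),v[:,1],np.arctan2(v[1,1],v[0,1]),np.sqrt(w*12))
a=3.443;R=np.array([[np.cos(a),-np.sin(a)],[np.sin(a),np.cos(a)]]);ce=P[:,:2].mean(0)
for f in('w4','s3','c3'):
    Q=world(dict(np.load(f'pics/{f}.npz'))).reshape(-1,3)
    L=np.c_[(Q[:,:2]-ce)@R,Q[:,2]]*1000
    k=(L[:,2]>105)&(L[:,2]<230)&(abs(L[:,1])<60)&(L[:,0]>-190)&(L[:,0]<-20);L=L[k]
    for z in range(105,215,10):
        b=L[(L[:,2]>=z)&(L[:,2]<z+10)]
        if len(b)>3:print(f,z,len(b),np.percentile(b,2,axis=0).round(),np.percentile(b,98,axis=0).round())
E
```

```text
plate ((499.0448913574219, 200.18099975585938), (50.296104431152344, 99.2288589477539), 17.15999412536621) 5505 0.050603645570359686
[0.499  0.2015 0.0506] [-0.29601026  0.95518476] 1.8713093327733261 [0.05012282 0.09941107]
w4 105 316 [-100.  -13.  105.] [-79.  19. 115.]
w4 115 92 [-104.    1.  115.] [-92.   8. 125.]
w4 125 104 [-109.    2.  125.] [-96.   8. 135.]
w4 135 82 [-113.    4.  136.] [-101.    8.  145.]
w4 145 113 [-126.   -3.  145.] [-106.    9.  155.]
w4 155 569 [-119.   -3.  156.] [-71.   8. 165.]
w4 165 770 [-122.   -5.  165.] [-72.  10. 175.]
w4 175 295 [-128.   -3.  175.] [-76.   8. 185.]
w4 185 883 [-139.  -33.  185.] [-124.   48.  195.]
w4 195 2762 [-138.  -33.  195.] [-127.   48.  199.]
s3 105 43 [-101.  -13.  105.] [-79.  21. 114.]
s3 115 25 [-107.   -1.  116.] [-89.   9. 125.]
s3 125 20 [-109.   -5.  127.] [-94.  12. 134.]
s3 135 32 [-121.   -2.  135.] [-97.  12. 145.]
s3 145 28 [-127.   -1.  145.] [-94.  12. 155.]
s3 155 53 [-122.   -4.  156.] [-69.  12. 165.]
s3 165 52 [-127.   -3.  165.] [-70.  13. 175.]
s3 175 23 [-134.   -6.  176.] [-117.   49.  185.]
s3 185 97 [-136.  -44.  186.] [-122.   54.  195.]
s3 195 38 [-134.  -40.  195.] [-125.   48.  198.]
c3 105 55 [-102.  -12.  105.] [-79.  23. 113.]
c3 115 21 [-107.    7.  116.] [-92.  13. 125.]
c3 125 18 [-112.    8.  125.] [-97.  12. 135.]
c3 135 14 [-112.    8.  136.] [-102.   12.  144.]
c3 145 15 [-126.    2.  146.] [-100.   13.  154.]
c3 155 39 [-111.    2.  156.] [-79.  10. 165.]
c3 165 43 [-114.   -2.  165.] [-74.  13. 174.]
c3 185 101 [-140.  -41.  187.] [-126.   54.  195.]
c3 195 149 [-139.  -39.  195.] [-127.   51.  200.]
```

```bash
python3 - <<'E'
from h import *
o=ctrl.get_obs()
for f,tc,ur in(('w3',np.array([.4945,.1674,.0953]),(325,350)),('w3',np.array([.4945,.1674,.0953]),(293,302)),('w4',o['ee_pos'],(205,235)),('w4',o['ee_pos'],(410,440))):
    W=world(dict(np.load(f'pics/{f}.npz')));Tr=Ro.from_euler('xyz',[-3.138,-.001,1.870]).as_matrix()
    L=((W[240:330,ur[0]:ur[1]]-tc)@Tr*1000).reshape(-1,3);L=L[(abs(L[:,0])<15)&(L[:,2]<25)&(L[:,2]>-60)]
    print(f,len(L),'max z',np.sort(L[:,2])[-8:].round(1),'x',np.percentile(L[:,0],[1,50,99]).round(1),'y',np.percentile(L[:,1],[1,99]).round(1))
E
python3 -m creep '{"translation":[[-15,36,0],[-35,72,0],[-60,108,0],[-86,140,0],[-86,142,0]],"yaw":[0.03,0.06,0.106,0.106,0.106],"gripper":[74,74,74,74,74]}' 50
python3 -m creep '{"translation":[[0,0,-40],[0,0,-80],[0,0,-100],[0,0,-100],[0,0,-100]],"yaw":[0,0,0,0,0],"gripper":[74,74,74,74,74]}' 50
```

```text
w3 801 max z [-0.9 -0.9 -0.8 -0.4 -0.4 -0.3 -0.   0.2] x [ 5.5  9.7 13.8] y [ 3.  13.3]
w3 236 max z [-28.2 -28.2 -27.6 -27.4 -27.1 -26.2 -26.1 -25.9] x [ 9.1  9.6 10.1] y [-11.2  -6.8]
w4 1335 max z [-19.6 -19.6 -19.5 -19.4 -19.4 -19.1 -18.1 -18. ] x [-7.5  6.6 10. ] y [-53.4 -43.2]
w4 1303 max z [-21.  -21.  -20.8 -20.6 -20.3 -20.2 -20.1 -19.8] x [-7.3  7.9 10. ] y [43.7 54.9]
time_s: 6.72
ee_pos: [0.4841, 0.2473, 0.2425]
eef_rot: [-3.141, 0.0, 1.982]
force: [0.5, -0.3, 0.4]
grip_width: 0.0678
time_s: 7.13
ee_pos: [0.4844, 0.2476, 0.1421]
eef_rot: [-3.14, 0.0, 1.983]
force: [0.0, 0.3, 1.0]
grip_width: 0.0668
```

```bash
python3 -m creep '{"translation":[[1.6,-5.3,-35],[1.6,-5.3,-70],[1.6,-5.3,-100],[1.6,-5.3,-115],[1.6,-5.3,-119]],"yaw":[0,0,0,0,0],"gripper":[74,74,74,74,74]}' 50
python3 -m creep '{"translation":[[0,0,0],[0,0,0]],"yaw":[0,0],"gripper":[74,74]}' 50
python3 - <<'E'
from h import *
o=ctrl.get_obs();print(o['ee_pos'])
c=wshot('w5')
ct=np.array([.499,.2003]);ex=np.array([-.955,-.296]);ey=np.array([.296,-.955])
for f in ('s5','c5'): shot({'s':'side','c':'scene'}[f[0]],f)
a=cv2.imread('pics/s5.png')[90:240,200:350];b=cv2.imread('pics/c5.png')[100:250,310:460]
cv2.imwrite('pics/m5.png',np.hstack([cv2.resize(np.vstack([a,b]),(240,480),interpolation=cv2.INTER_CUBIC),cv2.imread('pics/w5.png')[:,60:600]]))
E
```

```text
time_s: 7.55
ee_pos: [0.4863, 0.2423, 0.0222]
eef_rot: [-3.138, 0.0, 1.983]
force: [-0.5, 0.7, -0.3]
grip_width: 0.0668
time_s: 7.72
ee_pos: [0.4877, 0.2429, 0.024]
eef_rot: [-3.141, 0.0, 1.983]
force: [0.4, -0.0, 0.8]
grip_width: 0.0664
[0.48773771 0.2428689  0.02401077]
```

View pics/m5.png

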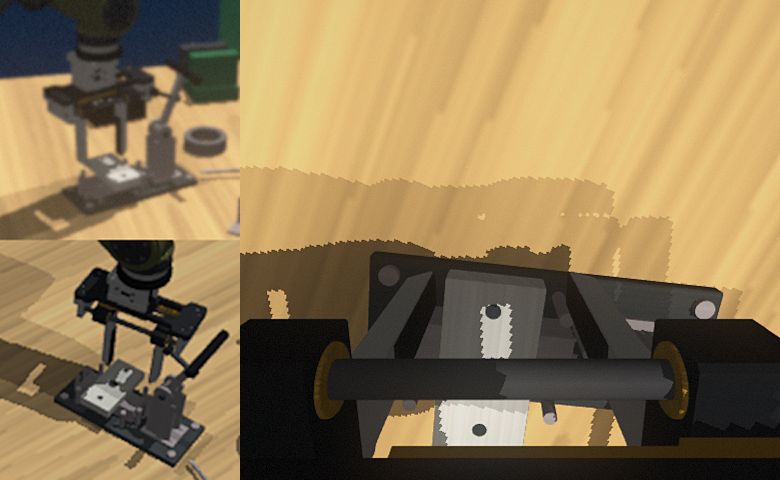

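The fingers straddle the plate's outer end, clear of the foot, with no contact force. Closing.

```bash
python3 -m creep '{"translation":[[0,0,0],[0,0,0],[0,0,0],[0,0,0],[0,0,0]],"yaw":[0,0,0,0,0],"gripper":[160,160,160,160,160]}' 55
python3 -m creep '{"translation":[[0,0,0],[0,0,0],[0,0,0],[0,0,0]],"yaw":[0,0,0,0],"gripper":[160,160,160,160]}' 55
python3 -m creep '{"translation":[[0,0,2],[0,0,6],[0,0,10],[0,0,14],[0,0,16]],"yaw":[0,0,0,0,0],"gripper":[160,160,160,160,160]}' 55
python3 - <<'E'
from h import *
o=ctrl.get_obs();print(o['ee_pos'],o['force'],o['moment'])
W=world(wshot('w6'));Tr=Ro.from_euler('xyz',o['eef_rot']).as_matrix()
L=((W-o['ee_pos'])@Tr*1000)
for u,v in((280,285),(275,290),(265,300),(240,410),(290,290),(235,440),(250,420),(280,440)): print(u,v,L[v,u].round(1),W[v,u].round(4))
E
```

```text
time_s: 8.28
ee_pos: [0.4875, 0.2429, 0.0241]
eef_rot: [3.142, 0.0, 1.983]
force: [-0.2, 1.5, 2.9]
grip_width: 0.049
time_s: 8.62
ee_pos: [0.4874, 0.2429, 0.0241]
eef_rot: [-3.142, 0.0, 1.983]
force: [-0.7, 0.8, 2.0]
grip_width: 0.0495
time_s: 9.03
ee_pos: [0.4876, 0.243, 0.0408]
eef_rot: [3.141, 0.0, 1.983]
force: [0.2, -0.0, -1.7]
grip_width: 0.0491
[0.48763265 0.24298542 0.04081662] [ 0.15602989 -0.0070919  -1.68789761] [ 0.01149304 -0.02651992  0.02110564]
280 285 [  5.2 -18.5 -27.2] [0.4686 0.2403 0.068 ]
275 290 [  2.4 -21.1 -26.6] [0.4673 0.2367 0.0674]
265 300 [  4.6 -23.4 -44. ] [0.4643 0.2378 0.0848]
240 410 [-119.7  -58.8   40.7] [4.817e-01 1.097e-01 1.000e-04]
290 290 [  2.3 -13.8 -26.3] [0.4741 0.2395 0.0671]
235 440 [-145.9  -63.9   40.3] [0.4875 0.0837 0.0005]
250 420 [-127.7  -51.6   39.8] [0.4915 0.1053 0.001 ]
280 440 [-89.9 -21.7 -21.4] [0.5037 0.1519 0.0622]
```

The plate is held (49 mm, -1.7 N) with a slight sag at the far end. Raise it, and fit the target pile from both fixed cameras.

```bash
python3 -m creep '{"translation":[[0,0,20],[0,0,45],[0,0,75],[0,0,105],[0,0,110]],"yaw":[0,0,0,0,0],"gripper":[160,160,160,160,160]}' 55
cat > tray.py <<'E'
from h import *
def comp(W,lo,hi,ctr,rad):
    m=((W[...,2]>lo)&(W[...,2]<hi)&(np.hypot(W[...,0]-ctr[0],W[...,1]-ctr[1])<rad)).astype(np.uint8)
    n,l,s,_=cv2.connectedComponentsWithStats(m,connectivity=4);k=1+np.argmax(s[1:,4]);return W[l==k]
def box(P,a):
    R=np.array([[np.cos(a),-np.sin(a)],[np.sin(a),np.cos(a)]]);L=P[:,:2]@R
    lo,hi=np.percentile(L,[.5,99.5],axis=0);return R@((lo+hi)/2),hi-lo
def best(P):
    r=cv2.minAreaRect((P[:,:2]*1000).astype(np.float32))
    A=np.arange(-.2,.3,.005);s=[np.prod(box(P,a)[1]) for a in A];a=A[np.argmin(s)];return a,*box(P,a)
E
python3 - <<'E'
from tray import *
for f in('scene0','side0','c5','s5'):
    W=world(dict(np.load(f'pics/{f}.npz')))
    for nm,lo,hi,ce,rad in(('top',.0325,.044,(.466,-.068),.075),('base',.0055,.0105,(.47,-.069),.1),('post',.047,.058,(.524,-.072),.03)):
        P=comp(W,lo,hi,ce,rad)
        if len(P)>15:
            a,c,e=best(P);print(f,nm,len(P),'a',a.round(3),'c',c.round(4),'ext',(e*1000).round(0),'med z',np.median(P[:,2]).round(4),'mean',P.mean(0).round(4))
E
```

```text
time_s: 9.5
ee_pos: [0.4894, 0.2438, 0.1561]
eef_rot: [3.134, 0.0, 1.983]
force: [0.5, 0.2, -0.9]
grip_width: 0.0492
scene0 top 779 a -0.075 c [ 0.4616 -0.066 ] ext [100.  50.] med z 0.038 mean [ 0.4621 -0.067   0.038 ]
scene0 base 202 a 0.165 c [ 0.497  -0.0987] ext [77. 30.] med z 0.008 mean [ 0.5    -0.0975  0.008 ]
scene0 post 86 a -0.085 c [ 0.5246 -0.0699] ext [14. 36.] med z 0.0524 mean [ 0.5263 -0.0698  0.0521]
side0 top 604 a -0.09 c [ 0.4594 -0.066 ] ext [99. 55.] med z 0.0369 mean [ 0.4584 -0.0678  0.0369]
side0 base 369 a -0.085 c [ 0.466  -0.0689] ext [130.  80.] med z 0.0075 mean [ 0.4591 -0.0895  0.0077]
side0 post 47 a -0.065 c [ 0.5231 -0.0711] ext [10. 37.] med z 0.0527 mean [ 0.5228 -0.0724  0.0524]
c5 top 776 a -0.07 c [ 0.4615 -0.066 ] ext [100.  50.] med z 0.0381 mean [ 0.4623 -0.067   0.038 ]
c5 base 314 a 0.14 c [ 0.47   -0.0987] ext [132.  37.] med z 0.0081 mean [ 0.4762 -0.097   0.008 ]
c5 post 84 a -0.025 c [ 0.5252 -0.0692] ext [14. 37.] med z 0.052 mean [ 0.526  -0.0702  0.0519]
s5 top 602 a -0.035 c [ 0.4595 -0.0665] ext [99. 54.] med z 0.0371 mean [ 0.4587 -0.0682  0.0371]
s5 base 383 a -0.07 c [ 0.4662 -0.0684] ext [129.  81.] med z 0.0077 mean [ 0.4574 -0.0886  0.0077]
s5 post 49 a -0.07 c [ 0.5233 -0.0697] ext [10. 40.] med z 0.0518 mean [ 0.5229 -0.0715  0.0517]
```

```bash
python3 -m creep '{"translation":[[0,-25,20],[5,-55,45],[10,-90,70],[20,-125,84],[30,-160,84]],"yaw":[0,0.1,0.21,0.32,0.43],"gripper":[160,160,160,160,160]}' 55
python3 -m creep '{"translation":[[12,-35,0],[22,-70,0],[32,-105,0],[40,-135,0],[40,-150,0]],"yaw":[0.12,0.24,0.36,0.48,0.6],"gripper":[160,160,160,160,160]}' 55
python3 - <<'E'
from h import *
o=ctrl.get_obs();print([.56,-.067,.24]-o['ee_pos'],3.0686-o['eef_rot'][2],o['grip_width'])
E
```

```text
time_s: 9.92
ee_pos: [0.5203, 0.0823, 0.2432]
eef_rot: [3.13, 0.004, 2.419]
force: [0.5, 0.0, -1.8]
grip_width: 0.0496
time_s: 10.33
ee_pos: [0.5607, -0.0712, 0.242]
eef_rot: [3.131, 0.002, 3.019]
force: [-0.9, -0.1, -2.3]
grip_width: 0.0496
[-0.00069797  0.00421202 -0.00201506] 0.049589557090633285 0.04963150918919157
```

```bash
python3 -m creep '{"translation":[[0,4,0],[0,4,0],[0,4,0],[0,4,0]],"yaw":[0.05,0.05,0.05,0.05],"gripper":[160,160,160,160]}' 55
python3 - <<'E'
from tray import *
o=ctrl.get_obs();c=wshot('w7');print(o['ee_pos'],o['eef_rot']);W=world(c)
im=cv2.imread('pics/w7.png')
for nm,lo,hi,ce,rad in(('top',.033,.044,(.461,-.067),.075),('base',.0055,.0105,(.466,-.068),.1),('post',.047,.058,(.524,-.072),.03)):
    P=comp(W,lo,hi,ce,rad)
    if len(P)>15:
        a,q,e=best(P);print(nm,len(P),'a',a.round(3),'c',q.round(4),'ext',(e*1000).round(1),'z',np.median(P[:,2]).round(4))
# held plate in tool frame from all cams
Tr=Ro.from_euler('xyz',o['eef_rot']).as_matrix()
for f in('scene','side',None):
    w=world(shot(f,f+'7')) if f else W
    L=((w-o['ee_pos'])@Tr*1000).reshape(-1,3)
    k=(L[:,2]>-45)&(L[:,2]<0)&(L[:,0]>-110)&(L[:,0]<20)&(abs(L[:,1])<40);P=L[k]
    t=P[(P[:,0]<-15)]
    print(f,len(t));
    for x in range(-110,20,10):
        b=P[(P[:,0]>=x)&(P[:,0]<x+10)]
        if len(b)>4:print(x,len(b),np.percentile(b[:,0],[1,99]).round(0),'y',np.percentile(b[:,1],[1,99]).round(1),'z',np.percentile(b[:,2],[3,50,97]).round(1))
E
```

```text
time_s: 10.67
ee_pos: [0.5606, -0.0667, 0.2418]
eef_rot: [3.13, 0.002, 3.067]
force: [0.1, -0.2, -1.7]
grip_width: 0.0494
[ 0.5605854  -0.06669126  0.2417582 ] [3.13049854e+00 1.90622635e-03 3.06746165e+00]
top 5041 a -0.065 c [ 0.4608 -0.0633] ext [98.7 49.4] z 0.0386
base 3371 a -0.055 c [ 0.4677 -0.0638] ext [129.3  79.5] z 0.0086
post 372 a -0.075 c [ 0.5245 -0.0671] ext [10.3 34.8] z 0.0536
scene 1165
-100 185 [-100.  -90.] y [-39.4   8.2] z [-23.4 -18.   -6.9]
-90 140 [-90. -80.] y [-39.6  10.9] z [-24.4 -21.3 -14.6]
-80 131 [-80. -70.] y [-38.1  11.1] z [-24.9 -22.3 -18.9]
-70 128 [-70. -60.] y [-37.2  12.9] z [-24.8 -22.7 -13.3]
-60 134 [-60. -50.] y [-35.3  15.7] z [-25.4 -23.1 -16.8]
-50 131 [-50. -40.] y [-34.1  15.9] z [-26.6 -23.9 -16.7]
-40 130 [-40. -30.] y [-32.3  18.1] z [-27.1 -24.4 -16.7]
-30 120 [-30. -20.] y [-30.6  20.4] z [-27.7 -24.6 -18. ]
-20 181 [-20. -10.] y [-37.9  33.6] z [-42.7 -26.1 -20.1]
-10 180 [-10.  -0.] y [-38.3  32.7] z [-43.1 -26.7 -23.4]
0 52 [0. 7.] y [-38.5  24.6] z [-43.6 -27.2 -23.2]
side 564
-100 20 [-97. -90.] y [-35.    8.2] z [-22.1 -2
[... 409 characters left out ...]

-20 41 [-20. -10.] y [-32.4  -3.3] z [-25.2 -21.3 -11.7]
-10 65 [-9. -0.] y [-39.9  25.4] z [-43.6 -29.4 -11.9]
0 134 [ 0. 10.] y [-39.3  33.2] z [-43.7 -30.1 -13.2]
None 7863
-100 474 [-95. -90.] y [-36.1  10.9] z [-22.5 -21.5 -20.3]
-90 1302 [-90. -80.] y [-37.4  11.9] z [-22.9 -21.9 -20.9]
-80 1352 [-80. -70.] y [-35.8  13.7] z [-23.5 -22.5 -21.4]
-70 886 [-70. -64.] y [-34.4  14.8] z [-24.  -22.9 -21.9]
-40 1277 [-38. -30.] y [-29.1  20.4] z [-25.6 -24.6 -23.4]
-30 1702 [-30. -20.] y [-27.6  21.8] z [-26.1 -25.1 -24. ]
-20 1748 [-20. -10.] y [-25.5  23.5] z [-26.7 -25.6 -24.5]
-10 2071 [-10.  -0.] y [-24.2  25.3] z [-39.5 -26.2 -24.9]
0 2762 [0. 9.] y [-35.1  36.1] z [-43.8 -26.3 -13.8]
```

The plate sits yawed by about 0.14 rad in the fingers, so I'll fit its pose in the tool frame from the same wrist picture and compute the placing move from that.

```bash
python3 - <<'E'
from tray import *
ee=np.array([.5605854,-.06669126,.2417582]);Tr=Ro.from_euler('xyz',[3.1305,.0019,3.06746]).as_matrix()
from scipy.optimize import minimize
for f in('w7','scene7','side7'):
    W=world(dict(np.load(f'pics/{f}.npz')));D=(W-ee)*1000;L=D@Tr
    x=L[...,0];m=(abs(L[...,2]-(-26.2-.05*x))<2.5 if f=='w7' else abs(L[...,2]-(-25-.045*x))<4)&(x>-115)&(x<15)&(abs(L[...,1])<45)
    n,l,s,_=cv2.connectedComponentsWithStats(m.astype(np.uint8));k=[i for i in range(1,n) if s[i,4]>60];P=D[np.isin(l,k)]
    A=np.arange(-.1,.25,.004);a=A[np.argmin([np.prod(box(P,b)[1]) for b in A])]
    # robust angle: long-side edges via y-extents per slice
    q=P[:,:2];R=lambda a:np.array([[np.cos(a),-np.sin(a)],[np.sin(a),np.cos(a)]])
    for it in range(4):
        Q=q@R(a);xs=np.arange(15,80,4)+Q[:,0].min()
        e=np.array([[xx+2,*np.percentile(Q[(Q[:,0]>=xx)&(Q[:,0]<xx+4),1],[2,98])] for xx in xs if ((Q[:,0]>=xx)&(Q[:,0]<xx+4)).sum()>8]);
        e=e[abs(e[:,2]-e[:,1]-50)<4] if (abs(e[:,2]-e[:,1]-50)<4).sum()>3 else e
        a+=(np.polyfit(e[:,0],e[:,1],1)[0]+np.polyfit(e[:,0],e[:,2],1)[0])/2
    Q=q@R(a);far=np.percentile(Q[:,0],99.5);near=np.percentile(Q[:,0],.5);yc=e[:,1:].mean();print(f,len(P),'world ang',a.round(3),'far/near',far.round(1),near.round(1),'w',np.diff(e[:,1:]).mean().round(1),'centre(from far) rel TCP mm',(R(a)@[far-50,yc]).round(1),'z slope/top',np.polyfit(Q[:,0],P[:,2],1).round(3))
E
```

```text
w7 11635 world ang -0.25 far/near 95.1 -12.9 w 47.3 centre(from far) rel TCP mm [ 43.9 -10. ] z slope/top [-0.051 26.338]
scene7 1246 world ang -0.219 far/near 97.6 -3.6 w 48.8 centre(from far) rel TCP mm [ 46.  -12.5] z slope/top [-0.054 26.098]
side7 432 world ang -0.234 far/near 94.9 -3.2 w 48.0 centre(from far) rel TCP mm [ 43.1 -12.6] z slope/top [-0.053 25.09 ]
```

```bash
python3 -m creep '{"translation":[[-35,1,-20],[-70,2,-50],[-105,4,-85],[-135,5,-120],[-145,6,-150]],"yaw":[0.05,0.1,0.15,0.167,0.167],"gripper":[160,160,160,160,160]}' 55
python3 -m creep '{"translation":[[0,0,-20],[0,0,-20],[0,0,-20],[0,0,-20]],"yaw":[0,0,0,0],"gripper":[160,160,160,160]}' 55
cat > held.py <<'E'
from tray import *
import sys
def held(W,ee,zt,sl=-.052,ang=-.068,tol=4):
    # top-surface points of the held plate, fit centre & angle in world (mm rel ee)
    D=(W-ee)*1000;R=lambda a:np.array([[np.cos(a),-np.sin(a)],[np.sin(a),np.cos(a)]])
    L=D[...,:2]@R(ang);m=(abs(D[...,2]-zt-sl*L[...,0])<tol)&(L[...,0]>-12)&(L[...,0]<115)&(abs(L[...,1])<45)
    n,l,s,_=cv2.connectedComponentsWithStats(m.astype(np.uint8));k=[i for i in range(1,n) if s[i,4]>60];q=D[np.isin(l,k)];a=ang
    for it in range(5):
        Q=q[:,:2]@R(a);f=np.percentile(Q[:,0],99.5)
        e=np.array([[x+2,*np.percentile(Q[(Q[:,0]>=x)&(Q[:,0]<x+4),1],[2,98])] for x in np.arange(f-75,f-6,4) if ((Q[:,0]>=x)&(Q[:,0]<x+4)).sum()>6])
        g=abs(e[:,2]-e[:,1]-49.5)<5; e=e[g] if g.sum()>4 else e
        a+=(np.polyfit(e[:,0],e[:,1],1)[0]+np.polyfit(e[:,0],e[:,2],1)[0])/2
    return len(q),round(a,3),(R(a)@[f-50,e[:,1:].mean()]/1000+ee[:2]).round(4),np.diff(e[:,1:]).mean().round(1),np.polyfit(Q[:,0],q[:,2],1).round(3)
E
python3 - <<'E'
from held import *
o=ctrl.get_obs();ee=o['ee_pos'];print(ee,o['eef_rot'],o['grip_width'])
for f in('scene','side'): print(f,held(world(shot(f,f+'8')),ee,25.8))
im=np.hstack([cv2.resize(cv2.imread('pics/scene8.png')[170:300,210:340],(400,400)),cv2.resize(cv2.imread('pics/side8.png')[190:290,220:320],(400,400))]);cv2.imwrite('pics/m8.png',im)
E
```

```text
time_s: 11.23
ee_pos: [0.4167, -0.0605, 0.0972]
eef_rot: [3.132, 0.005, -3.046]
force: [1.2, -0.2, -2.0]
grip_width: 0.0495
time_s: 11.57
ee_pos: [0.4181, -0.0606, 0.0788]
eef_rot: [3.132, 0.007, -3.046]
force: [0.1, -0.5, -1.0]
grip_width: 0.0492
[ 0.41811827 -0.06063358  0.07876091] [ 3.13230159  0.0071951  -3.04630588] 0.04923646493253159
scene (871, np.float64(-0.072), array([ 0.4662, -0.0658]), np.float64(47.1), array([-0.052, 26.109]))
side (462, np.float64(-0.057), array([ 0.4624, -0.067 ]), np.float64(47.9), array([-0.055, 25.445]))
```

View pics/m8.png

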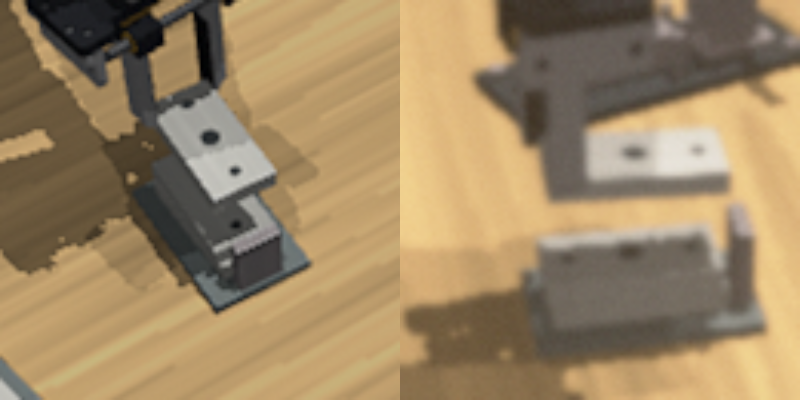

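The plate hangs squarely above the pile, with its far (+x) end about 5 mm low and about 3 mm too far in +x. Correct that, lower, and let the plate pivot flat under a reduced grip before releasing.

```bash
python3 -m creep '{"translation":[[-3.3,0,-10],[-3.3,0,-22],[-3.3,0,-32],[-3.3,0,-36],[-3.3,0,-36]],"yaw":[0,0,0,0,0],"gripper":[160,160,160,160,160]}' 55
python3 - <<'E'
from held import *
o=ctrl.get_obs();ee=o['ee_pos'];print(ee,o['eef_rot'])
for f in('scene','side'): print(f,held(world(shot(f,f+'9')),ee,25.8))
E
python3 -m creep '{"translation":[[0,0,-3],[0,0,-6],[0,0,-8],[0,0,-10],[0,0,-10]],"yaw":[0,0,0,0,0],"gripper":[160,160,160,160,160]}' 45
```

```text
time_s: 12.08
ee_pos: [0.4149, -0.0607, 0.0427]
eef_rot: [3.132, 0.007, -3.046]
force: [-0.1, 0.0, -1.5]
grip_width: 0.0495
[ 0.41492829 -0.06066605  0.04267178] [ 3.13229921  0.00716336 -3.0461709 ]
scene (814, np.float64(-0.07), array([ 0.4625, -0.0659]), np.float64(47.7), array([-0.051, 25.899]))
side (455, np.float64(-0.03), array([ 0.4593, -0.0664]), np.float64(48.4), array([-0.052, 25.538]))
time_s: 12.6
ee_pos: [0.4151, -0.0607, 0.033]
eef_rot: [3.132, 0.008, -3.046]
force: [-0.4, 0.2, -2.2]
grip_width: 0.0495
```

```bash
python3 -m creep '{"translation":[[0,0,-1],[0,0,-2],[0,0,-2]],"yaw":[0,0,0],"gripper":[160,160,160]}' 30
python3 -m creep '{"translation":[[0,0,-1],[0,0,-2],[0,0,-2]],"yaw":[0,0,0],"gripper":[160,160,160]}' 15
python3 -m creep '{"translation":[[0,0,-1],[0,0,-2],[0,0,-2]],"yaw":[0,0,0],"gripper":[160,160,160]}' 8
python3 - <<'E'
from held import *
o=ctrl.get_obs();ee=o['ee_pos'];print(ee,o['force'])
for f in('scene','side'): print(f,held(world(shot(f,f+'10')),ee,26,sl=-.025))
E
```

```text
time_s: 12.85
ee_pos: [0.4151, -0.0607, 0.0309]
eef_rot: [3.132, 0.008, -3.046]
force: [-0.0, 0.7, -1.3]
grip_width: 0.05
time_s: 13.1
ee_pos: [0.4151, -0.0607, 0.0288]
eef_rot: [3.133, 0.008, -3.046]
force: [0.0, -0.9, -1.5]
grip_width: 0.0509
time_s: 13.35
ee_pos: [0.4152, -0.0607, 0.027]
eef_rot: [3.132, 0.008, -3.046]
force: [-1.2, 0.6, 4.9]
grip_width: 0.0508
[ 0.41519694 -0.06067891  0.02698305] [-1.18023128  0.61751491  4.94041238]
scene (811, np.float64(-0.062), array([ 0.4798, -0.0662]), np.float64(47.2), array([-1.8000e-02,  2.6604e+01]))
side (507, np.float64(-0.062), array([ 0.46  , -0.0661]), np.float64(49.1), array([-1.5000e-02,  2.5899e+01]))
```

```bash
python3 -m creep '{"translation":[[0,0,-1],[0,0,-1.5],[0,0,-1.5]],"yaw":[0,0,0],"gripper":[160,160,160]}' 5
python3 - <<'E'
from held import *
o=ctrl.get_obs();ee=o['ee_pos'];print(ee,o['force'])
for f in('scene','side'): print(f,held(world(shot(f,f+'11')),ee,27,sl=-.01))
E
python3 -m creep '{"translation":[[0,0,0],[0,0,0],[0,0,0],[0,0,0]],"yaw":[0,0,0,0],"gripper":[100,100,100,100]}' 5
python3 -m creep '{"translation":[[0,0,8],[0,0,30],[0,0,60],[0,0,95],[0,0,125]],"yaw":[0,0,0,0,0],"gripper":[100,100,100,100,100]}' 5
python3 -m creep '{"translation":[[0,35,0],[0,70,10],[0,105,20],[0,140,20],[0,150,20]],"yaw":[0,0,0,0,0],"gripper":[100,100,100,100,100]}'
python3 - <<'E'
from tray import *
for f in('scene','side'):
    W=world(shot(f,f+'12'));
    for nm,lo,hi,ce,rad in(('top',.048,.058,(.461,-.067),.058),('pile1',.0175,.029,(.528,-.29),.075)):
        P=comp(W,lo,hi,ce,rad);a,c,e=best(P);
        A=np.linalg.lstsq(np.c_[P[:,:2]-c,np.ones(len(P))],P[:,2],rcond=None)[0]
        print(f,nm,len(P),'a',a.round(3),'c',c.round(4),'ext',(e*1000).round(0),'plane',A.round(4))
a=cv2.imread('pics/scene12.png');b=cv2.imread('pics/side12.png')
cv2.imwrite('pics/m12.png',np.hstack([cv2.resize(a[195:295,230:330],(390,390)),cv2.resize(b[120:290,200:370],(390,390))]))
E
```

```text
time_s: 13.7
ee_pos: [0.4155, -0.0607, 0.0258]
eef_rot: [3.133, 0.009, -3.046]
force: [-1.2, 0.9, 6.0]
grip_width: 0.0511
[ 0.41554603 -0.06069612  0.02583008] [-1.21186858  0.91418218  6.00697049]
scene (860, np.float64(-0.065), array([ 0.4799, -0.067 ]), np.float64(47.0), array([-5.0000e-03,  2.7154e+01]))
side (504, np.float64(-0.036), array([ 0.4602, -0.0662]), np.float64(48.9), array([-9.0000e-03,  2.6797e+01]))
time_s: 14.13
ee_pos: [0.4155, -0.0607, 0.0258]
eef_rot: [3.133, 0.009, -3.046]
force: [-0.7, -0.4, 0.5]
grip_width: 0.057
time_s: 14.55
ee_pos: [0.4154, -0.0607, 0.1533]
eef_rot: [3.133, 0.009, -3.046]
force: [1.6, -0.8, 0.1]
grip_width: 0.0575
time_s: 14.97
ee_pos: [0.4152, 0.0926, 0.1745]
eef_rot: [3.132, 0.011, -3.044]
force: [0.4, -0.3, -0.1]
grip_width: 0.0574
scene top 806 a -0.06 c [ 0.4627 -0.0656] ext [101.  50.] plane [-0.001   0.0091  0.053 ]
scene pile1 921 a 0.13 c [ 0.5282 -0.2891] ext [99. 50.] plane [0.0042 0.0091 0.0232]
side top 609 a -0.055 c [ 0.4602 -0.066 ] ext [99. 54.] plane [0.006  0.0117 0.052 ]
side pile1 912 a 0.135 c [ 0.5264 -0.2893] ext [100.  52.] plane [-0.002   0.0099  0.0222]
```

View pics/m12.png

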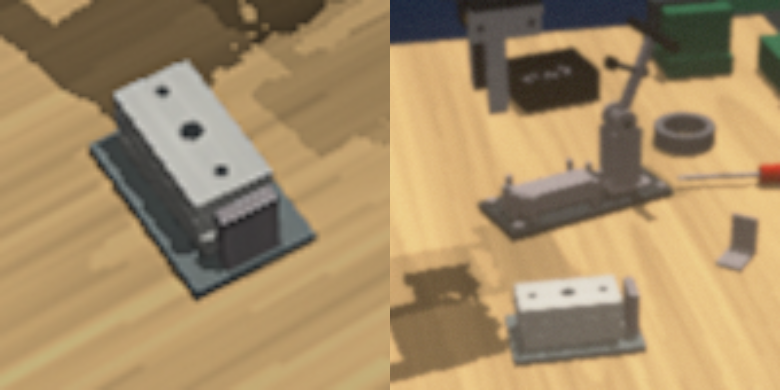

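The plate lies flat and level on the pile (z≈52–53 mm, centre within about 1 mm). The clamp is still open and the robot is clear. Handing in.

```bash
python3 -c "
from h import *
print(ctrl.hand_in())"
```

```text
the job is handed in; nothing more can be done
None
```

I opened the clamp, moved the freed plate onto the pile that had two plates, and handed the job in at about 15 s. No verdict was reported.

- **Clamp:** I swung the arm past centre and let go. It rested open by itself, and was still open in the last picture.
- **Placing:** I lowered the plate until it lay flat under a light grip, then released it. The pile's top is level at 52–53 mm, against 53 mm for the gauge post.
- **Alignment:** The plate's centre is within about 1 mm of the pile's (0.7 to 1.1 mm off along the tray, at most 0.4 mm across). Its angle agrees within about 0.02 rad, roughly the spread of the measurements.
- **Other plates and bench:** The one-plate pile measured the same as at the start. The other bystanders I checked only by eye; those visible in the last crop (tape roll, screwdriver, bracket) looked unmoved, and the wrench, oil bottle and offcut were outside it.

Three things disagreed with the task description or didn't go to plan:
- **Plate orientation:** The plate was clamped crosswise, with its long side along the fixture's y instead of x. I gripped it near one end so that the gripper body stayed clear of the open clamp's foot.
- **Fingertip position:** The fingertips are about 39 mm further back than described relative to the reported TCP. My first closing on the handle therefore missed above the bar, without touching anything, and I corrected for the offset after that.
- **Grip on the plate:** It sat about 0.16 rad askew and sagged about 3° in the fingers. I measured this and corrected it before placing.

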